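# Pin the chassis corner and hold it square

### The job

Take the red-headed tapered pin out of its blue stand, set it fully home in the hole of the grey corner block of the chassis frame and let go of it. Then take the orange assembly square by its black post and, keeping it flat on the bench, press its outer heel right into the inside corner so that one leg lies flush along the aluminium rail and the other swings the spring-loaded brass panel out to a right angle. Finish while still gripping the square and pressing it firmly into the corner, with the pin still home and the other things on the bench left alone.

Things in the scene. Friction and masses are not known exactly. Their poses are not given: they have to be found in the camera images.
- frame: Chassis corner fixed to the bench. Origin: inside corner, bench level; +x runs along the aluminium rail (130 long, 25 high, inner face y = 0, 14 thick towards -y). A fixed stub, inner face x = 0, spans y = 0 to 14; then comes the brass panel. Grey block: x and y from -40 to 0, top z = 34. The open inside (+x, +y) faces the robot. A clamp 50 high stands outside the rail at x = 95, y = -15 to -100.
- bore (a point): Centre of the mouth of the vertical hole in the corner block, on the block's top, 34 above the bench, at (-20, -20) in the frame's axes. The hole is 18 in diameter and 28 deep.
- panel_end (a point): Free end of the panel's inner face, 12.5 above the bench.
- square: Orange L-shaped assembly square, 250 g, flat on the bench. Origin: at bench level under its black post. Outer heel at (-33, -33); from there legs run along +x and +y, 90 long, 22 wide, 16 high, outer faces y = -33 and x = -33. Post 22 x 22, z = 16 to 66, faces looking along the diagonals of x and y. In place its axes match the frame's and its origin is at (33, 33) of the frame.
- heel (a point): Outer heel of the square, underside. Belongs at the frame's origin.
- pin: Tapered steel pin, 60 g, upright. Origin: centre of its flange's underside. Flange 30 diameter, 5 thick; above it a red round head, 22 diameter, z = 5 to 37; below it the shank, 15.6 diameter at the flange, tapering to 10 at the tip, 28 long. Home in the bore the flange lies on the block: its origin is then at point bore.
- stand: Blue block 60 x 60 x 34 high, fixed, in whose 20 mm hole the pin stands at the start. Origin: centre of its underside.
- tin: Blue tin can, 90 diameter, 150 high, bystander.
- tuning_knob: Aluminium tuning knob, 42 diameter, 18 high, bystander.
- driver: Screwdriver, 160 long, lying on the bench, bystander.
- transformer: Small dark transformer with copper winding, 60 x 75 x 50 high, bystander.
- green_lid: Green plastic lid, 100 diameter, 12 high, bystander.
- panel: Brass panel, 114 long, 12 thick, 25 high, turning about the vertical axis through the bore. Origin on that axis, bench level; inner face is its plane x = +20, y = 36 to 150. At a right angle to the rail its axes match the frame's. It starts leaning 0.10 to 0.18 rad over the corner's inside; its spring always pulls it inwards. Pushing it out square takes about 0.5 N m, and it must be held.

How it is judged:
By the outcome, as a careful person would: the job done as asked, in the order asked, and still so for the second after the job is handed in, while the arm keeps its last pose, push and grip.
It also fails if it takes over 64 s, if anything falls off the work surface, if the arm or the gripper's body presses on something with over 40 N, if the wrist force passes 120 N, or if a joint passes its speed limit or range.

### The arm

A 6-joint arm with a two-finger parallel gripper is mounted at the origin on the work surface. World frame = base frame: x ahead of the robot, y to its left, z up, the work surface at z = 0. Lengths are in m, angles in rad, forces in N, time in s.
With the tool pointing down it reaches from about 0.3 to 0.775 m from the base axis. Payload 14.6 kg.
Tool frame: the origin (TCP) lies at the very end of the fingers, on their centre line; the grasp point (between the pads) lies 19 mm behind it; z points along the fingers, y is the line along which they close (so a half turn about z gives the same grasp; the last joint's range is limited). The gripper opens to 94 mm and grips with 3 to 60 N. Pads are 16 mm wide; open, the fingers measure 119 mm over their backs; the gripper's body (75 mm by 177 mm) begins 78 mm behind the grasp point.
Start: joints at [1.193, 0.3, 1.521, -0, 1.321, -0.067], TCP at [0.168, 0.524, 0.205] pointing down, gripper open.
Joint ranges: [-3.03, 3.03], [-0.79, 2.21], [0.23, 2.52], [-1.04, 4.18], [0, 3.07], [-2.55, 2.55]. Speed limits (rad/s): [2.22, 2.22, 2.57, 3.14, 3.14, 3.14].

### API

Orientations are given as [roll, pitch, yaw] about the fixed x, y, z axes, in that order (R = Rz(yaw) Ry(pitch) Rx(roll)).
In Python, from station import ctrl gives the robot as it stands.
- The arm moves only by the tool move_arm, never from a script. Its argument "increments" is a list of rows, each a list of 7 numbers: the opening, from 0 (shut) to 1 (fully open), then the shift along the tool's x, y, z in units of 50 mm (1.0 is 50 mm), then the turn, a rotation vector about the tool's x, y, z in rad. In form: [[claw, tx, ty, tz, rx, ry, rz], ...]. A call has 1 to 20 rows; each row shifts and turns the commanded pose from where the row before left it, along the tool's axes as they then stand; what a row does not reach is not made up. A row lasts 1/10 s, in which the tool goes at most 50 mm and 8.59 degrees, less where a joint would pass 70% of its speed; a pose out of reach is approached as far as the arm can. A call is refused whole if a number of a shift passes 1 or a number of a turn 0.15, either way. A call with a gripper value outside its range is refused whole. The fingers move at their own pace and stop on an object; "force" is the grip in N (left out, the last holds). Time passes only in rows, so rows that do not move let the fingers close. It gives the time, the measured TCP pose, the force, the opening and the grip force at its end, in the units of the state.
- ctrl.get_obs(): the state, without advancing time (a new reading comes with each control period).
- ctrl.camera(name): name is "scene" or "top" or "wrist"; returns a dict with "color" (480x640x3 uint8, blue, green, red), "K" (3x3 intrinsics, pixels), "distortion" ([k1, k2, p1, p2, k3] as OpenCV has them; the pictures are not rectified), "pose" (4x4, takes a point from camera to world coordinates); the wrist camera has in their place "tool_from_camera" (4x4, takes a point from camera to tool coordinates, whose origin is the TCP and whose axes are the flange's). Camera axes: x right, y down, z forward; pixel columns grow to the right and rows downward; lengths in m; the calibration is good to about 2 mm. A picture is of the moment at which its call begins: read the wrist's pose just before it. There is no depth.
- ctrl.hand_in(): hands the job in; it is judged then, once.
Trained networks look in a picture, given as the dict that the camera call returned (one of the last four; its "shot" number tells which), for a name from the list of things; names that differ only in an ending like _2 or _b are one class to them, and where a whole thing is asked for, a point or a joint stands for the part that bears it (a point fixed in the world has none). Each returns a list of dicts, best first, with "conf" (0 to 1); they miss things now and then, are a little off and sometimes report something else, mostly with a low value. They report only what shows in the picture. A call takes as long as a camera call.
- ctrl.cut_out(name, picture): "mask" (480x640 bool, what is visible of it) and "centre" ([row, column] in pixels, amid what is visible of it).
The state is a dict: "time_s": time; "qpos": joint angles; "joint_vel": joint speeds; "tau": joint torques, N m; "ee_pos": TCP position; "eef_rot": TCP orientation; "force": force on the tool from outside, world axes, zero at the start; "moment": the same for the moment, N m; "grip_width": finger opening in m; "grip_force": force on a finger pad.
Only numpy, scipy, OpenCV 4.12 (cv2) and the standard library are available. Lean on these libraries where they do the work, as an engineer would, in place of code of your own. Each camera call takes 0.05 s, during which the arm holds its last target. There are 200 camera calls.

## Working session

There is one attempt and no reset: what is moved stays moved. The work goes in short steps, Python scripts to look and compute and a tool call to move; the robot and the scene stay as the last step left them, time stands still between calls to the robot, and variables do not carry over. Pictures are saved under pics/ and viewed, at most 12 in all, crops included, and the job is handed in when it is done.

Besides the shell and the picture viewer there is one more tool, called after "Emit:" as name(argument=value, ...), one argument or row to a line, values as JSON. move_arm: Moves the arm, as the interface text tells. Its arguments: {"type":"object","properties":{"increments":{"type":"array","items":{"type":"array","items":{"type":"number"}}},"force":{"type":"number"}},"required":["increments"]}

```bash
ls; mkdir -p pics
python3 - <<'E'
from station import ctrl
import cv2, numpy as np
o=ctrl.get_obs(); print(o)
for n in ["scene","top"]:
    p=ctrl.camera(n); cv2.imwrite(f"pics/{n}0.png",p["color"]); print(n,p["K"].tolist(),p["distortion"],np.round(p["pose"],4).tolist())
    for t in ["pin","square","stand","frame","panel"]:
        r=ctrl.cut_out(t,p)
        print(t,[(round(d["conf"],2),np.round(d["centre"]).tolist(),int(d["mask"].sum())) for d in r[:2]])
E
```

```text
pics
{'time_s': 0.0, 'qpos': array([ 1.19338564e+00,  3.00445568e-01,  1.52154249e+00, -1.07337260e-05,
        1.32068075e+00, -6.65853525e-02]), 'joint_vel': array([ 8.30799525e-04, -6.25891138e-04,  3.13536435e-03, -2.21693950e-03,
        5.58133002e-04, -2.13271736e-05]), 'tau': array([ 5.43309987e-03, -5.31813169e+01, -3.52746499e+01,  7.11041735e-02,
        2.42605212e-02, -7.72199337e-05]), 'ee_pos': array([0.1681231 , 0.52342049, 0.20491665]), 'eef_rot': array([-3.14051819e+00, -6.12296155e-05,  2.83076994e+00]), 'force': array([-0.31117997, -0.6921702 ,  0.38954893]), 'moment': array([ 0.03037792,  0.01223498, -0.06841346]), 'grip_force': 0.0, 'grip_width': 0.09406690682269311}
scene [[472.4451543086931, 0.0, 322.42858352003014], [0.0, 472.4451543086931, 237.90174582173353], [0.0, 0.0, 1.0]] [0.00442281 0.         0.         0.         0.        ] [[0.6688, 0.5494, -0.5009, 1.0839], [0.7433, -0.5098, 0.4332, -0.4685], [-0.0174, -0.662, -0.7493, 0.8386], [0.0, 0.0, 0.0, 1.0]]
pin [(0.74, [276.0, 188.0], 242), (0.28, [382.0, 170.0], 1605)]
square [(0.66, [179.0, 376.0], 708), (0.55, [288.0, 192.0], 655)]
stand [(0.93, [289.0, 193.0], 804)]
frame [(0.89, [260.0, 364.0], 1851)]
panel [(0.64, [261.0, 332.0], 551), (0.52, [179.0, 376.0], 700)]
top [[433.7851543091246, 0.0, 321.0655652458038], [0.0, 433.7851543091246, 235.01961749103825], [0.0, 0.0, 1.0]] [-0.08771648  0.          0.          0.          0.        ] [[0.0079, -0.9877, 0.1559, 0.4192], [-1.0, -0.0082, -0.0008, -0.0233], [0.0021, -0.1559, -0.9878, 1.023], [0.0, 0.0, 0.0, 1.0]]
pin []
square [(0.62, [284.0, 204.0], 827)]
stand [(0.71, [295.0, 431.0], 624), (0.19, [310.0, 482.0], 457)]
frame [(0.86, [226.0, 289.0], 1518)]
panel [(0.61, [225.0, 319.0], 286)]
```

Run:
```python
import cv2, numpy as np
a=cv2.imread("pics/scene0.png")[130:400,100:500];b=cv2.imread("pics/top0.png")[130:400,120:520]
cv2.imwrite("pics/c1.png",cv2.resize(a,None,fx=2,fy=2,interpolation=2));cv2.imwrite("pics/c2.png",cv2.resize(b,None,fx=2,fy=2,interpolation=2))
```

```text
(no output)
```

View pics/c1.png

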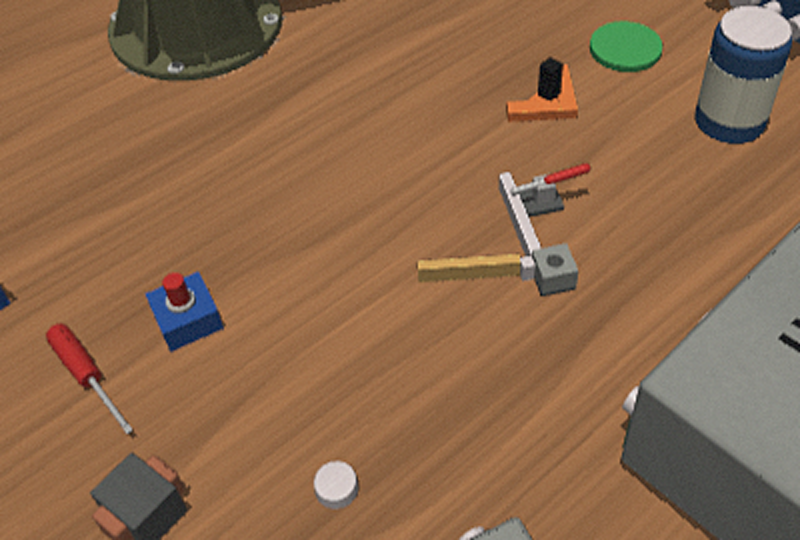

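View pics/c2.png

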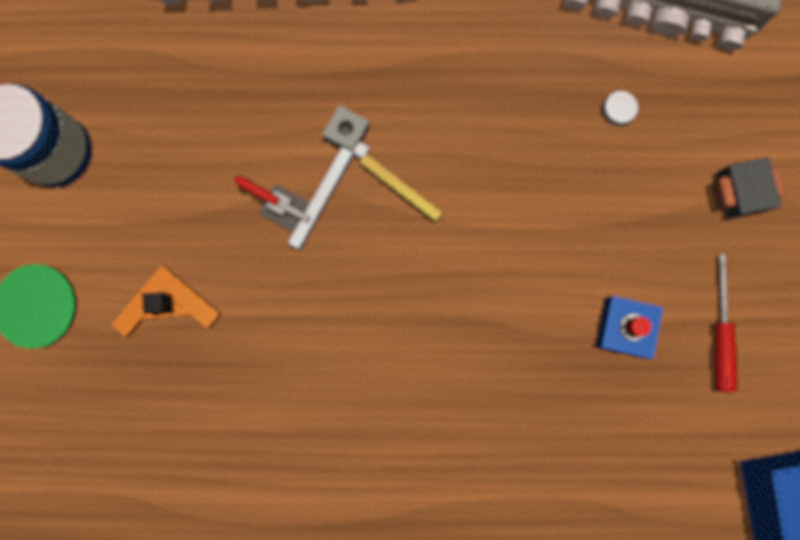

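The top view shows the pin in its stand at about (440,293), the bore at (293,193), the square's post at (196,281), and the rail running from (298,203) to (268,251). The scene view shows the pin top at (187,270), the bore at (378,260) and the post at (375,162).

```bash
cat > h.py <<'E'
import numpy as np, cv2
from scipy.spatial.transform import Rotation as R
def ray(p,px,T=None):
    T=np.array(p["pose"]) if T is None else T
    u=cv2.undistortPoints(np.array([[px]],float),np.array(p["K"]),np.array(p["distortion"],float))[0,0]
    d=T[:3,:3]@[u[0],u[1],1]; return T[:3,3],d/np.linalg.norm(d)
def tri(*rays):
    A=sum(np.eye(3)-np.outer(d,d) for o,d in rays); b=sum((np.eye(3)-np.outer(d,d))@o for o,d in rays)
    x=np.linalg.solve(A,b); return x,[float(np.linalg.norm((np.eye(3)-np.outer(d,d))@(x-o))) for o,d in rays]
def plane(r,z): o,d=r; return o+d*(z-o[2])/d[2]
def tool(ctrl,o):
    T=np.eye(4); T[:3,:3]=R.from_euler("xyz",o["eef_rot"]).as_matrix(); T[:3,3]=o["ee_pos"]; return T
def proj(p,T,X):
    C=np.linalg.inv(T); r=cv2.projectPoints(np.array(X,float).reshape(-1,1,3),cv2.Rodrigues(C[:3,:3])[0],C[:3,3],np.array(p["K"]),np.array(p["distortion"],float))[0]; return r[:,0]
E
python3 - <<'E'
from station import ctrl
from h import *
s=ctrl.camera("scene");t=ctrl.camera("top")
f=lambda x,y:(x/2+100,y/2+130); g=lambda x,y:(x/2+120,y/2+130)
for n,a,b in [("pintop",(174,280),(641,327)),("bore",(556,261),(346,127)),("posttop",(551,64),(152,302)),("railend",(505,176),(297,243)),("heel",(577,115),(163,267))]:
    x,e=tri(ray(s,f(*a)),ray(t,g(*b))); print(n,x.round(4),np.round(e,4),np.hypot(*x[:2]))
for n,b,z in [("rail start",(350,150),.025),("rail end",(297,243),.025),("heeltop",(163,267),.016),("legA",(122,329),.016),("legB",(210,320),.016),("panel end",(437,215),.025),("panel start",(365,156),.025),("stand",(632,327),.034),("tin",(45,150),0.)]:
    print(n,plane(ray(t,g(*b)),z).round(4))
w=ctrl.camera("wrist");print(np.round(w["tool_from_camera"],4).tolist(),w["K"][0])
E
```

```text
pintop [ 0.4423 -0.2877  0.0665] [0.0009 0.0009] 0.5275915364565444
bore [0.6747 0.0432 0.0303] [0.0006 0.0006] 0.6761321833975719
posttop [0.4649 0.2528 0.0619] [0.0004 0.0004] 0.5291813037837375
railend [0.5382 0.0988 0.0206] [0.0011 0.0011] 0.5472310408010814
heel [ 5.099e-01  2.599e-01 -2.000e-04] [0.0002 0.0002] 0.5722716857582787
rail start [0.6478 0.0378 0.025 ]
rail end [0.5371 0.0974 0.025 ]
heeltop [0.5083 0.2552 0.016 ]
legA [0.4355 0.3002 0.016 ]
legB [0.4474 0.1973 0.016 ]
panel end [ 0.5712 -0.0648  0.025 ]
panel start [0.6407 0.0201 0.025 ]
stand [ 0.4426 -0.2871  0.034 ]
tin [0.6516 0.414  0.    ]
[[-0.0007, -0.9636, -0.2675, 0.0785], [1.0, -0.0006, -0.0008, 0.0], [0.0006, -0.2675, 0.9636, -0.1799], [0.0, 0.0, 0.0, 1.0]] [393.6063943   0.        312.3245213]
```

Emit:
move_arm(
  increments=[
    [1,0,0,0,0,0,0.138],
    [1,0,0,0,0,0,0.138],
    [1,0,0,0,0,0,0.138],
    [1,0,0,0,0,0,0.138],
    [1,0,0,0,0,0,0.138],
    [1,0,0,0,0,0,0.138],
    [1,0,0,0,0,0,0.138],
    [1,-0.76,0.26,-0.03,0,0,0],
    [1,-0.76,0.26,-0.03,0,0,0],
    [1,-0.76,0.26,-0.03,0,0,0],
    [1,-0.76,0.26,-0.03,0,0,0],
    [1,-0.76,0.26,-0.03,0,0,0],
    [1,-0.76,0.26,-0.03,0,0,0],
    [1,-0.76,0.26,-0.03,0,0,0],
    [1,-0.76,0.26,-0.03,0,0,0],
    [1,-0.76,0.26,-0.03,0,0,0],
    [1,-0.76,0.26,-0.03,0,0,0],
    [1,-0.76,0.26,-0.03,0,0,0],
    [1,-0.76,0.26,-0.03,0,0,0],
  ],
)

```text
time_s: 2.65
ee_pos: [0.4504, 0.1309, 0.2237]
eef_rot: [3.141, 0.0, 1.865]
force: [-0.6, 0.8, 0.2]
grip_width: 0.0945
grip_force: 0.0
```

Emit:
move_arm(
  increments=[
    [1,0,0,0,0,0,0],
    [1,0,0,0,0,0,0],
    [1,0,0,0,0,0,0],
  ],
)

```text
time_s: 2.95
ee_pos: [0.4492, 0.1331, 0.2234]
eef_rot: [-3.141, -0.0, 1.865]
force: [0.4, -0.4, 0.5]
grip_width: 0.0938
grip_force: 0.0
```

Run:
```python
from station import ctrl
from h import *
import pickle
o=ctrl.get_obs(); w=ctrl.camera("wrist"); T=tool(ctrl,o)@np.array(w["tool_from_camera"])
pickle.dump((o,{k:w[k] for k in("color","K","distortion")},T),open("w1.pkl","wb"))
print(o["ee_pos"],o["eef_rot"],o["force"]); cv2.imwrite("pics/w1.png",w["color"])
for t in ["square","frame","panel"]:
    r=ctrl.cut_out(t,w); print(t,[(round(d["conf"],2),np.round(d["centre"]).tolist()) for d in r[:2]])
```

```text
[0.44918718 0.13306235 0.22341176] [-3.14145121e+00 -1.66580063e-04  1.86543669e+00] [ 0.42423092 -0.44518245  0.53980147]
square [(0.75, [96.0, 367.0]), (0.53, [270.0, 424.0])]
frame [(0.74, [96.0, 366.0]), (0.61, [271.0, 424.0])]
panel [(0.62, [369.0, 410.0]), (0.36, [269.0, 424.0])]
```

View pics/w1.png

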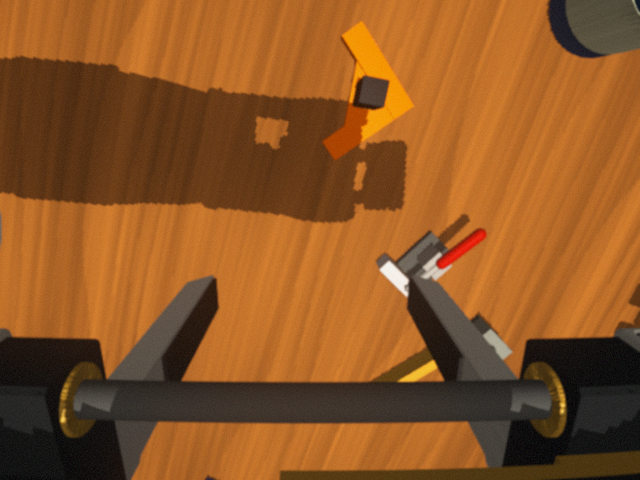

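The wrist view shows the square, with its heel top corner at (413,105), its leg ends at (362,22) and (334,161) and its post top at about (375,84). The fingers hide the frame. Next I'll move to the pin.

Emit:
move_arm(
  increments=[
    [1,-0.674,-0.18,0.033,0,0,0],
    [1,-0.674,-0.18,0.033,0,0,0],
    [1,-0.674,-0.18,0.033,0,0,0],
    [1,-0.674,-0.18,0.033,0,0,0],
    [1,-0.674,-0.18,0.033,0,0,0],
    [1,-0.674,-0.18,0.033,0,0,0],
    [1,-0.674,-0.18,0.033,0,0,0],
    [1,-0.674,-0.18,0.033,0,0,0],
    [1,-0.674,-0.18,0.033,0,0,0],
    [1,-0.674,-0.18,0.033,0,0,0],
    [1,-0.674,-0.18,0.033,0,0,0],
    [1,-0.674,-0.18,0.033,0,0,0],
    [1,-0.674,-0.18,0.033,0,0,0],
    [1,-0.674,-0.18,0.033,0,0,0],
    [1,0,0,0,0,0,0],
    [1,0,0,0,0,0,0],
    [1,0,0,0,0,0,0],
  ],
)

```text
time_s: 4.85
ee_pos: [0.4661, -0.3546, 0.2005]
eef_rot: [3.141, -0.0, 1.866]
force: [-0.4, 0.4, 0.1]
grip_width: 0.0942
grip_force: 0.0
```

Run:
```python
from station import ctrl
from h import *
import pickle
o=ctrl.get_obs(); w=ctrl.camera("wrist"); T=tool(ctrl,o)@np.array(w["tool_from_camera"])
pickle.dump((o,{k:w[k] for k in("color","K","distortion")},T),open("w2.pkl","wb"))
print(o["ee_pos"],o["eef_rot"],o["force"]); cv2.imwrite("pics/w2.png",w["color"][0:480])
h=cv2.cvtColor(w["color"],cv2.COLOR_BGR2HSV)
m=(((h[...,0]<6)|(h[...,0]>174))&(h[...,1]>170)&(h[...,2]>60)).astype(np.uint8)
n,l,st,c=cv2.connectedComponentsWithStats(m)
print([(st[i].tolist(),c[i].round(1).tolist()) for i in range(1,n) if st[i][4]>60])
for t in ["pin","stand"]:
    r=ctrl.cut_out(t,w); print(t,[(round(d["conf"],2),np.round(d["centre"],1).tolist(),int(d["mask"].sum())) for d in r[:2]])
o1,w1,T1=pickle.load(open("w1.pkl","rb"))
for n,px,z in [("heel",(413,105),.016),("A",(362,22),.016),("B",(334,161),.016),("post",(375,84),.066)]: print(n,plane(ray(w1,px,T1),z).round(4))
```

```text
[ 0.46606117 -0.35462479  0.20048121] [ 3.14149894e+00 -8.58320629e-05  1.86584093e+00] [-0.39413925  0.41424117  0.14486648]
[([296, 126, 26, 28, 562], [308.8, 139.9]), ([200, 222, 84, 44, 1962], [240.5, 243.6])]
pin [(0.66, [141.2, 314.3], 1030), (0.29, [343.1, 402.4], 2183)]
stand [(0.76, [128.2, 293.1], 4006)]
heel [0.5101 0.2567 0.016 ]
A [0.4412 0.3111 0.016 ]
B [0.4546 0.185  0.016 ]
post [0.464  0.2566 0.066 ]
```

View pics/w2.png

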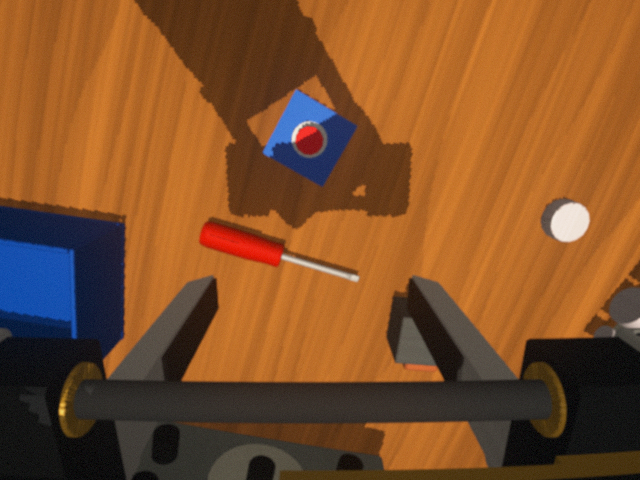

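The wrist view shows the red pin head at (309,140), standing upright in the blue stand. The screwdriver is well below it in the picture.

Run:
```python
from h import *
import pickle
from station import ctrl
o2,w2,T2=pickle.load(open("w2.pkl","rb"))
r=ray(w2,(308.8,139.9),T2)
for z in (.060,.066,.071): print(plane(r,z).round(4))
t=ctrl.camera("top");s=ctrl.camera("scene")
out=[]
for p,n in((t,"t"),(s,"s")):
    h=cv2.cvtColor(p["color"],cv2.COLOR_BGR2HSV)
    m=(((h[...,0]<6)|(h[...,0]>174))&(h[...,1]>150)&(h[...,2]>60)).astype(np.uint8)
    _,l,st,c=cv2.connectedComponentsWithStats(m); q=[c[i] for i in range(1,len(st)) if np.hypot(*(c[i]-((440,293) if n=="t" else (188,275))))<8 and st[i][4]>20]; print(n,q); out.append(ray(p,q[0]))
print(tri(*out),tri(r,*out))
P=tri(r,*out)[0]; E=tool(ctrl,o2)
print("tool shift units", (E[:3,:3].T@(np.array([P[0],P[1],.13])-o2["ee_pos"])/.05).round(2))
```

```text
[ 0.4424 -0.2888  0.06  ]
[ 0.4425 -0.2886  0.066 ]
[ 0.4425 -0.2884  0.071 ]
t [array([438.9382716 , 293.09876543])]
s [array([187.47682119, 273.99337748])]
(array([ 0.44283377, -0.28863682,  0.05434091]), [0.0003059760792516819, 0.0003059760792517007]) (array([ 0.44265401, -0.28873611,  0.05416161]), [0.0002890916303206686, 0.0004605665517735573, 0.00017961376402192243])
tool shift units [ 1.4  -0.06  1.41]
```

Emit:
move_arm(
  increments=[
    [1,0.467,-0.02,0.1,0,0,0],
    [1,0.467,-0.02,0.2,0,0,0],
    [1,0.467,-0.02,0.4,0,0,0],
    [1,0,0,0.5,0,0,0],
    [1,0,0,0.5,0,0,0],
    [1,0,0,0.5,0,0,0],
    [1,0,0,0.4,0,0,0],
    [1,0,0,0.2,0,0,0],
    [1,0,0,0.2,0,0,0],
    [1,0,0,0.14,0,0,0],
    [1,0,0,0,0,0,0],
    [1,0,0,0,0,0,0],
  ],
)

```text
time_s: 6.3
ee_pos: [0.4429, -0.2897, 0.0439]
eef_rot: [3.141, 0.001, 1.865]
force: [-0.3, 0.5, -0.8]
grip_width: 0.0938
grip_force: 0.0
```

Emit:
move_arm(
  increments=[
    [0,0,0,0,0,0,0],
    [0,0,0,0,0,0,0],
    [0,0,0,0,0,0,0],
    [0,0,0,0,0,0,0],
    [0,0,0,0,0,0,0],
    [0,0,0,0,0,0,0],
    [0,0,0,0,0,0,0],
    [0,0,0,0,0,0,0],
    [0,0,0,0,0,0,0],
    [0,0,0,0,0,0,0],
  ],
  force=35,
)

```text
time_s: 7.3
ee_pos: [0.4426, -0.2895, 0.0433]
eef_rot: [3.142, 0.0, 1.865]
force: [0.1, 0.4, 0.5]
grip_width: 0.0215
grip_force: 35.0
```

Emit:
move_arm(
  increments=[
    [0,0,0,-0.2,0,0,0],
    [0,0,0,-0.4,0,0,0],
    [0,0,0,-0.5,0,0,0],
    [0,0,0,-0.5,0,0,0],
    [0,0,0,-0.5,0,0,0],
    [0,0,0,-0.5,0,0,0],
    [0,0.34,0.42,-0.5,0,0,0],
    [0,0.34,0.42,-0.4,0,0,0],
    [0,0.34,0.42,0,0,0,0],
    [0,0.34,0.42,0,0,0,0],
    [0,0.34,0.42,0,0,0,0],
    [0,0.34,0.42,0,0,0,0],
    [0,0.34,0.42,0,0,0,0],
    [0,0.34,0.42,0,0,0,0],
    [0,0.34,0.42,0,0,0,0],
    [0,0.34,0.42,0,0,0,0],
    [0,0,0,0,0,0,0],
    [0,0,0,0,0,0,0],
    [0,0,0,0,0,0,0],
  ],
)

```text
time_s: 9.2
ee_pos: [0.5939, -0.0666, 0.2187]
eef_rot: [3.142, 0.0, 1.864]
force: [0.3, 0.2, -0.7]
grip_width: 0.0215
grip_force: 35.0
```

Run:
```python
from station import ctrl
from h import *
import pickle
o=ctrl.get_obs(); w=ctrl.camera("wrist"); T=tool(ctrl,o)@np.array(w["tool_from_camera"])
pickle.dump((o,{k:w[k] for k in("color","K","distortion")},T),open("w3.pkl","wb"))
print(o["ee_pos"],o["eef_rot"],o["force"],o["grip_force"])
c=proj(w,T,[[.6747,.0432,.034],[.648,.035,.025],[.537,.097,.025]]); print(c)
cv2.imwrite("pics/w3.png",cv2.resize(w["color"][0:300,240:640],None,fx=2,fy=2,interpolation=2))
```

```text
[ 0.59394328 -0.06660964  0.21870582] [3.14155291e+00 2.43583405e-04 1.86426067e+00] [ 0.34193804  0.23266172 -0.68259051] 34.99974310398102
[[434.35220354 125.51075105]
 [401.3508997  125.45115741]
 [304.77919107  17.06618583]]
```

View pics/w3.png

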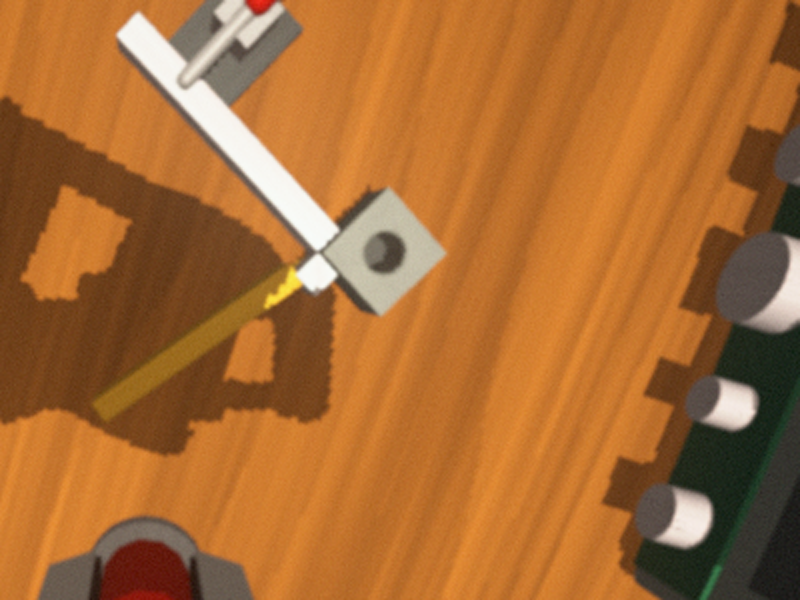

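The bore is at crop (385,252), i.e. pixel (432.5,126). The inner top edge of the rail runs from (299.5,18) to (398,125).

Run:
```python
from h import *
import pickle
from station import ctrl
o,w,T=pickle.load(open("w3.pkl","rb"))
t=ctrl.camera("top");s=ctrl.camera("scene")
rs=[ray(w,(432.5,126),T),ray(s,(378,260.5)),ray(t,(293,193.5))]
print(plane(rs[0],.034).round(4),plane(rs[1],.034).round(4),plane(rs[2],.034).round(4),tri(*rs))
f=lambda x,y:(x/2+240,y/2)
a,b=[plane(ray(w,f(*q),T),.025) for q in((119,36),(316,250))]; d=a-b; print("rail",a.round(4),b.round(4),np.linalg.norm(d),np.degrees(np.arctan2(d[1],d[0])))
cs=[plane(ray(w,f(*q),T),.034)[:2] for q in((387,188),(445,253),(381,315),(323,252))]; print(np.round(cs,4).tolist(),np.mean(cs,0))
for u,v in((3,0),(2,1),): d=cs[u]-cs[v]; print(np.linalg.norm(d),np.degrees(np.arctan2(d[1],d[0])))
for u,v in((2,3),(1,0),): d=cs[u]-cs[v]; print(np.linalg.norm(d),np.degrees(np.arctan2(d[1],d[0])))
```

```text
[0.6732 0.0423 0.034 ] [0.677  0.0415 0.034 ] [0.6734 0.0425 0.034 ] (array([0.67461483, 0.04305285, 0.03017776]), [0.0004854238094545561, 0.0008809862612586808, 0.0003958557718472233])
rail [0.5328 0.095  0.025 ] [0.6449 0.0345 0.025 ] 0.12736400855001387 151.6394905471243
[[0.6643, 0.0683], [0.6995, 0.0501], [0.6815, 0.0155], [0.6464, 0.0339]] [0.67295574 0.04198307]
0.038768805179260304 -117.480883664064
0.03899551743071335 -117.5492817643974
0.03961781712097888 -27.696861249096077
0.03966416280949092 -27.36915747501345
```

Emit:
move_arm(
  increments=[
    [0,0.32,0.43,0,0,0,0],
    [0,0.32,0.43,0,0,0,0],
    [0,0.32,0.43,0,0,0,0],
    [0,0.32,0.43,0.2,0,0,0],
    [0,0.33,0.44,0.3,0,0,0],
    [0,0,0,0.5,0,0,0],
    [0,0,0,0.5,0,0,0],
    [0,0,0,0.5,0,0,0],
    [0,0,0,0.5,0,0,0],
    [0,0,0,0.25,0,0,0],
    [0,0,0,0,0,0,0],
    [0,0,0,0,0,0,0],
    [0,0,0,0,0,0,0],
  ],
)

```text
time_s: 10.65
ee_pos: [0.6751, 0.0423, 0.0825]
eef_rot: [3.139, 0.001, 1.865]
force: [-0.0, -0.3, -0.2]
grip_width: 0.0212
grip_force: 35.0
```

Run:
```python
from station import ctrl
from h import *
o=ctrl.get_obs(); print(o["ee_pos"],o["eef_rot"],o["force"],o["grip_force"])
T=tool(ctrl,o)
s=ctrl.camera("scene")
tip=o["ee_pos"]-[0,0,.0373]; print("tip",proj(s,np.array(s["pose"]),[tip,[.6737,.0424,.034]]))
print("err units",(T[:3,:3].T@([.6738,.0416,.0433]-o["ee_pos"])/.05).round(3))
cv2.imwrite("pics/s4.png",cv2.resize(s["color"][190:310,310:450],None,fx=5,fy=5,interpolation=2))
```

```text
[0.67505801 0.04232406 0.08254474] [3.13937328e+00 6.90408258e-04 1.86469865e+00] [-0.011438   -0.27321175 -0.24336796] 34.999786019325256
tip [[378.01028575 256.52356616]
 [377.21575685 259.41410244]]
err units [-0.006 -0.03   0.785]
```

View pics/s4.png

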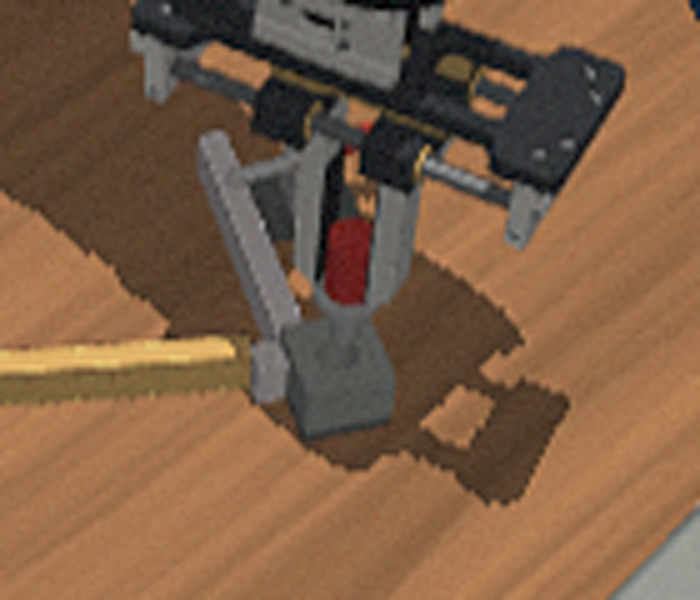

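The pin hangs straight above the bore, with its tip over the hole at crop (345,350). I'll lower it gently.

Emit:
move_arm(
  increments=[
    [0,0,-0.02,0.08,0,0,0],
    [0,0,0,0.1,0,0,0],
    [0,0,0,0.1,0,0,0],
    [0,0,0,0.1,0,0,0],
    [0,0,0,0.1,0,0,0],
    [0,0,0,0,0,0,0],
    [0,0,0,0,0,0,0],
  ],
)

```text
time_s: 11.4
ee_pos: [0.6734, 0.0422, 0.0568]
eef_rot: [-3.141, -0.0, 1.865]
force: [-0.5, -0.9, -0.2]
grip_width: 0.0217
grip_force: 35.0
```

Emit:
move_arm(
  increments=[
    [0,0,0,0.1,0,0,0],
    [0,0,0,0.1,0,0,0],
    [0,0,0,0.06,0,0,0],
    [0,0,0,0.04,0,0,0],
    [0,0,0,0,0,0,0],
    [0,0,0,0,0,0,0],
  ],
)

```text
time_s: 12.0
ee_pos: [0.6733, 0.0421, 0.0433]
eef_rot: [-3.141, 0.0, 1.865]
force: [-9.4, -0.0, 15.1]
grip_width: 0.0211
grip_force: 35.0
```

Emit:
move_arm(
  increments=[
    [0.5,0,0,0,0,0,0],
    [0.5,0,0,0,0,0,0],
    [0.5,0,0,0,0,0,0],
    [0.5,0,0,0,0,0,0],
    [0.5,0,0,-0.2,0,0,0],
    [0.5,0,0,-0.4,0,0,0],
    [0.5,0,0,-0.5,0,0,0],
    [0.5,0,0,-0.5,0,0,0],
    [0.6,0,0,-0.5,0,0,0],
    [0.7,0,0,-0.5,0,0,0.087],
    [0.7,0,0,0,0,0,0.087],
  ],
)

```text
time_s: 13.1
ee_pos: [0.6747, 0.0422, 0.1769]
eef_rot: [3.135, 0.001, 1.687]
force: [-0.6, -0.5, 0.7]
grip_width: 0.0651
grip_force: 0.0
```

Emit:
move_arm(
  increments=[
    [0.7,0.468,-0.365,0,0,0,0],
    [0.7,0.468,-0.365,0,0,0,0],
    [0.7,0.468,-0.365,0,0,0,0],
    [0.7,0.468,-0.365,0,0,0,0],
    [0.7,0.468,-0.365,0,0,0,0],
    [0.7,0.468,-0.365,0,0,0,0],
    [0.7,0.468,-0.365,0,0,0,0],
    [0.7,0.468,-0.365,0,0,0,0],
    [0.7,0.468,-0.365,0.3,0,0,0],
    [0.7,0.468,-0.365,0.4,0,0,0],
    [0.7,0,0,0.4,0,0,0],
    [0.7,0,0,0,0,0,0],
    [0.7,0,0,0,0,0,0],
  ],
)

```text
time_s: 14.4
ee_pos: [0.4647, 0.2526, 0.1178]
eef_rot: [3.141, -0.0, 1.691]
force: [0.6, -0.3, 0.6]
grip_width: 0.0658
grip_force: 0.0
```

Run:
```python
from station import ctrl
from h import *
o=ctrl.get_obs(); print(o["ee_pos"],o["eef_rot"],o["force"])
s=ctrl.camera("scene"); t=ctrl.camera("top")
P=np.array([.6737,.0424,0])
print("head top/flange expected", proj(s,np.array(s["pose"]),[P+[0,0,.071],P+[0,0,.055],P+[0,0,.034]]).round(1))
o_=[]
for p,g in((t,proj(t,np.array(t["pose"]),[P+[0,0,.06]])[0]),(s,proj(s,np.array(s["pose"]),[P+[0,0,.055]])[0])):
    h=cv2.cvtColor(p["color"],cv2.COLOR_BGR2HSV)
    m=(((h[...,0]<6)|(h[...,0]>174))&(h[...,1]>150)&(h[...,2]>60)).astype(np.uint8)
    _,l,st,c=cv2.connectedComponentsWithStats(m); q=[c[i] for i in range(1,len(st)) if np.hypot(*(c[i]-g))<10 and st[i][4]>20]; print(g,q)
    if q:o_.append(ray(p,q[0]))
if len(o_)==2: print(tri(*o_))
a=s["color"][190:310,300:440]; b=t["color"][230:320,150:255]
cv2.imwrite("pics/s5.png",np.vstack([cv2.resize(a,(560,300)),cv2.resize(b,(560,300))]) if 0 else np.hstack([cv2.resize(a,(400,343),interpolation=2),cv2.resize(b,(400,343),interpolation=2)]))
```

```text
[0.4646739  0.25255448 0.11784226] [ 3.14095582e+00 -1.43232793e-04  1.69062484e+00] [ 0.56930007 -0.27690564  0.56570126]
head top/flange expected [[378.4 248.5]
 [377.9 253.3]
 [377.2 259.4]]
[292.3390913  190.52124162] [array([291.44776119, 190.44776119])]
[377.89591731 253.26950978] [array([377.90070922, 253.10638298])]
(array([0.67422951, 0.04370218, 0.05540069]), [0.0013286692496771453, 0.0013286692496771867])
```

View pics/s5.png

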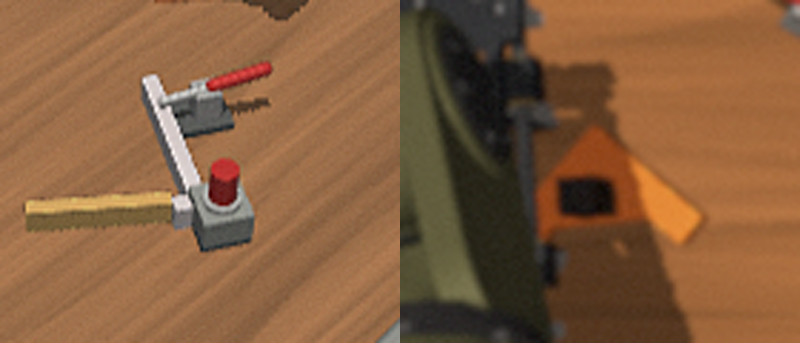

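The pin stands upright and home in the block: its head centre measures z 0.055, and 0.055 is expected. The square's post is under the gripper.

Emit:
move_arm(
  increments=[
    [0.7,0,0,0.4,0,0,0],
    [0.7,0,0,0.5,0,0,0],
    [0.7,0,0,0.5,0,0,0],
    [0.7,0,0,0.3,0,0,0],
    [0.7,0,0,0.2,0,0,0],
    [0.7,0,0,0,0,0,0],
    [0.7,0,0,0,0,0,0],
  ],
)

```text
time_s: 15.2
ee_pos: [0.4648, 0.2527, 0.0228]
eef_rot: [3.14, -0.0, 1.69]
force: [0.2, 0.7, -0.1]
grip_width: 0.066
grip_force: 0.0
```

Emit:
move_arm(
  increments=[
    [0,0,0,0,0,0,0],
    [0,0,0,0,0,0,0],
    [0,0,0,0,0,0,0],
    [0,0,0,0,0,0,0],
    [0,0,0,0,0,0,0],
    [0,0,0,0,0,0,0],
    [0,0,0,0,0,0,0],
    [0,0,0,0,0,0,0],
  ],
  force=50,
)

```text
time_s: 16.0
ee_pos: [0.4643, 0.2527, 0.0219]
eef_rot: [3.141, -0.0, 1.691]
force: [1.4, -0.4, 0.8]
grip_width: 0.0216
grip_force: 50.0
```

Run:
```python
from station import ctrl
from h import *
o=ctrl.get_obs(); print(o["ee_pos"],o["eef_rot"],o["force"],o["moment"],o["grip_width"])
w=ctrl.camera("wrist"); T=tool(ctrl,o)@np.array(w["tool_from_camera"])
import pickle; pickle.dump((o,{k:w[k] for k in("color","K","distortion")},T),open("w6.pkl","wb"))
# predicted square outline, post at grasp, yaw = psi+45deg
y=o["eef_rot"][2]+np.pi/4; Rz=R.from_euler("z",y).as_matrix()
S=np.array([[-33,-33,16],[57,-33,16],[57,-11,16],[-33,57,16],[-11,57,16]])/1000
X=S@Rz.T+[o["ee_pos"][0],o["ee_pos"][1],0]; print(np.degrees(y),X.round(4).tolist()); q=proj(w,T,X); print(q.round(0).tolist())
c=w["color"].copy()
for p in q: cv2.circle(c,tuple(int(v) for v in p),3,(255,0,255),1)
cv2.imwrite("pics/w6.png",c)
```

```text
[0.4643182  0.25265121 0.02191467] [ 3.14131352e+00 -5.83245518e-05  1.69085817e+00] [ 1.36062632 -0.40010745  0.75801819] [ 0.00359229 -0.08726043 -0.01813971] 0.021615943786894385
141.8790369769147 [[0.5107, 0.2582, 0.016], [0.4398, 0.3138, 0.016], [0.4263, 0.2965, 0.016], [0.4551, 0.1874, 0.016], [0.4378, 0.201, 0.016]]
[[405.0, 288.0], [277.0, 161.0], [245.0, 194.0], [283.0, 394.0], [254.0, 370.0]]
```

View pics/w6.png

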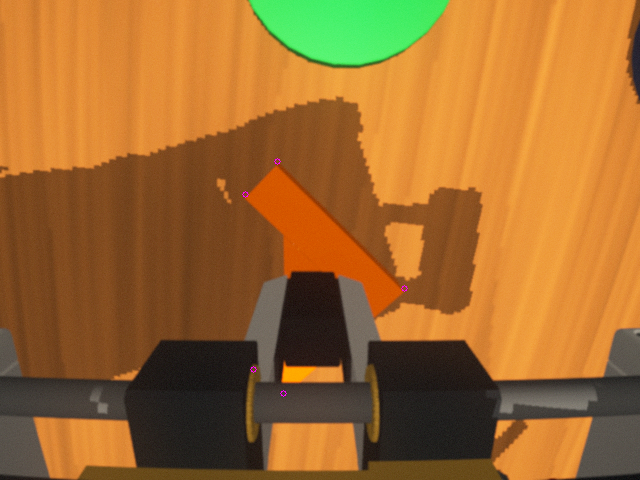

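Emit:
move_arm(
  increments=[
    [0,0,0,0,0,0,-0.06],
    [0,0,0,0,0,0,-0.06],
    [0,0,0,0,0,0,-0.06],
    [0,-0.328,-0.149,0,0,0,0],
    [0,-0.328,-0.149,0,0,0,0],
    [0,-0.328,-0.149,0,0,0,0],
    [0,-0.328,-0.149,0,0,0,0],
    [0,-0.328,-0.149,0,0,0,0],
    [0,-0.328,-0.149,0,0,0,0],
    [0,-0.328,-0.149,0,0,0,0],
    [0,-0.328,-0.149,0,0,0,0],
    [0,-0.328,-0.149,0,0,0,0],
    [0,-0.328,-0.149,0,0,0,0],
    [0,0,0,0,0,0,0],
    [0,0,0,0,0,0,0],
  ],
)

```text
time_s: 17.55
ee_pos: [0.4414, 0.0735, 0.0219]
eef_rot: [-3.141, 0.0, 1.869]
force: [-1.9, -6.5, 5.4]
grip_width: 0.0218
grip_force: 50.0
```

Emit:
move_arm(
  increments=[
    [0,-0.23,0.23,0,0,0,0],
    [0,-0.23,0.23,0,0,0,0],
    [0,-0.23,0.23,0,0,0,0],
    [0,-0.23,0.23,0,0,0,0],
    [0,-0.23,0.23,0,0,0,0],
    [0,-0.23,0.23,0,0,0,0],
    [0,0,0,0,0,0,0],
    [0,0,0,0,0,0,0],
    [0,0,0,0,0,0,0],
  ],
)

```text
time_s: 18.45
ee_pos: [0.5275, 0.029, 0.0218]
eef_rot: [3.141, 0.0, 1.871]
force: [1.2, -0.4, 0.3]
grip_width: 0.0218
grip_force: 50.0
```

```bash
cat > fr.py <<'E'
from station import ctrl
from h import *
O=np.array([.6467,.0340,0]); RF=R.from_euler("z",np.radians(152.2)).as_matrix()
def report():
    o=ctrl.get_obs(); print("t",round(o["time_s"],2),"tcp frame mm",(RF.T@(o["ee_pos"]-O)*1000).round(1),"psi-45.. yaw err deg",round(np.degrees(o["eef_rot"][2])+45-152.2,2),"F frame",(RF.T@o["force"]).round(1),"M",o["moment"].round(2),o["grip_width"])
    return o
E
python3 - <<'E'
from fr import *
o=report()
w=ctrl.camera("wrist"); T=tool(ctrl,o)@np.array(w["tool_from_camera"])
t=ctrl.camera("top")
c=w["color"].copy()
F=lambda L: np.array(L)/1000@RF.T+O
q=proj(w,T,F([[0,0,25],[130,0,25],[0,14,25]]))
for p in q: cv2.circle(c,tuple(int(v) for v in p),3,(255,0,255),1)
d=t["color"][160:320,200:400].copy()
for p in proj(t,np.array(t["pose"]),F([[0,0,25],[130,0,25],[0,14,25]])): cv2.circle(d,(int(p[0])-200,int(p[1])-160),2,(255,0,255),1)
cv2.imwrite("pics/w7.png",np.hstack([cv2.resize(c,(400,300)),cv2.resize(d,(400,320))[:300]]))
E
```

```text
t 18.45 tcp frame mm [103.1  60.1  21.8] psi-45.. yaw err deg 0.02 F frame [-1.2 -0.2  0.3] M [-0.18 -0.37  0.1 ] 0.021769123816075556
```

View pics/w7.png

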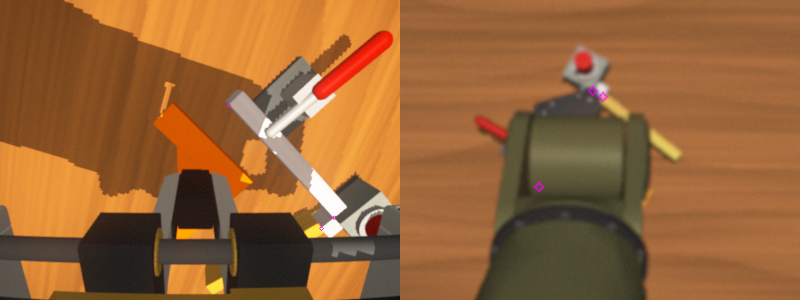

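The square is in front of the open corner, clear of the rail and panel, and the frame markers fall on the rail's edges. I'll check that the leg is parallel to the rail from these pixels.

Run:
```python
from fr import *
o=report(); w=ctrl.camera("wrist"); T=tool(ctrl,o)@np.array(w["tool_from_camera"])
for n,a,b,z in(("leg",(275,165),(400,291),.016),("rail",(368,165),(528,349),.025)):
    A,B=[RF.T@(plane(ray(w,p,T),z)-O)*1000 for p in(a,b)]; d=A-B; print(n,A.round(1),B.round(1),np.degrees(np.arctan2(d[1],d[0])))
h=cv2.cvtColor(w["color"],cv2.COLOR_BGR2HSV)
m=((h[...,0]>5)&(h[...,0]<14)&(h[...,1]>235)).astype(np.uint8); m[:150]=0;m[300:]=0
# outer edge: rightmost orange pixel by row
pts=[]
for r in range(185,280,3):
    c=np.where(m[r])[0]; c=c[(c>200)&(c<430)]
    if len(c)>5: pts.append((c.max(),r))
P=np.array([RF.T@(plane(ray(w,p,T),.016)-O)*1000 for p in pts]); k=np.polyfit(P[:,0],P[:,1],1); print(P[::5].round(1).tolist(),np.degrees(np.arctan(k[0])),np.std(P[:,1]-np.polyval(k,P[:,0])))
```

```text
t 18.55 tcp frame mm [103.1  60.1  21.9] psi-45.. yaw err deg 0.02 F frame [-0.1 -2.6  1.3] M [ 0.13 -0.31  0.14] 0.0218304589970291
leg [159.7  29.   16. ] [70.8 29.9 16. ] -0.5954265563449412
rail [130.4  -1.4  25. ] [ 2.7  3.1 25. ] -2.01345136128043
[[144.9, 27.4, 16.0], [134.1, 26.8, 16.0], [124.5, 27.5, 16.0], [114.3, 27.9, 16.0], [103.6, 28.0, 16.0], [91.9, 27.3, 16.0], [80.6, 27.3, 16.0]] -0.40638443602561164 0.25254741179495355
```

Emit:
move_arm(
  increments=[
    [0,0.042,0.165,0,0,0,0],
    [0,0.042,0.165,0,0,0,0],
    [0,0.042,0.165,0,0,0,0],
    [0,-0.072,0.075,0,0,0,0],
    [0,-0.072,0.075,0,0,0,0],
    [0,-0.072,0.075,0,0,0,0],
    [0,-0.072,0.075,0,0,0,0],
    [0,-0.072,0.075,0,0,0,0],
    [0,-0.072,0.075,0,0,0,0],
    [0,-0.072,0.075,0,0,0,0],
    [0,-0.072,0.075,0,0,0,0],
    [0,-0.072,0.075,0,0,0,0],
    [0,-0.072,0.075,0,0,0,0],
    [0,0,0,0,0,0,0],
    [0,0,0,0,0,0,0],
    [0,0,0,0,0,0,0],
  ],
  force=60,
)

```text
time_s: 20.2
ee_pos: [0.5948, 0.0191, 0.022]
eef_rot: [-3.139, -0.002, 1.87]
force: [-9.4, 3.5, 9.5]
grip_width: 0.0215
grip_force: 60.0
```

```bash
python3 -c "
from fr import *
report()"
```

```text
t 20.2 tcp frame mm [39.  37.4 22. ] psi-45.. yaw err deg -0.03 F frame [10.   1.3  9.5] M [ 0.5   1.69 -0.38] 0.02149405845372592
```

Emit:
move_arm(
  increments=[
    [0,0,0.03,0,0,0,0],
    [0,0,0.03,0,0,0,0],
    [0,0,0.03,0,0,0,0],
    [0,0,0.03,0,0,0,0],
    [0,0,0,0,0,0,0],
    [0,0,0,0,0,0,0],
  ],
)

```text
time_s: 20.8
ee_pos: [0.5995, 0.0201, 0.022]
eef_rot: [-3.136, -0.002, 1.87]
force: [-17.9, -2.2, 17.1]
grip_width: 0.0219
grip_force: 60.1
```

```bash
python3 -c "
from fr import *
report()"
```

```text
t 20.8 tcp frame mm [35.2 34.3 22. ] psi-45.. yaw err deg -0.05 F frame [14.8 10.2 17.1] M [-0.53  3.27 -0.45] 0.02187946587644877
```

Emit:
move_arm(
  increments=[
    [0,0,0.02,-0.005,0,0,0],
    [0,0,0.02,-0.005,0,0,0],
    [0,0,0.02,0,0,0,0],
    [0,0,0.02,0,0,0,0],
    [0,0,0,0,0,0,0],
    [0,0,0,0,0,0,0],
  ],
)

```text
time_s: 21.4
ee_pos: [0.6007, 0.0204, 0.0223]
eef_rot: [-3.129, -0.002, 1.87]
force: [-37.8, -8.3, 29.3]
grip_width: 0.0216
grip_force: 60.0
```

Run:
```python
from fr import *
o=report()
w=ctrl.camera("wrist"); s=ctrl.camera("scene")
a=w["color"][150:390,240:640]
b=s["color"][190:290,290:420]
cv2.imwrite("pics/w8.png",np.hstack([cv2.resize(a,(420,252),interpolation=2),cv2.resize(b,(380,292),interpolation=2)[:252]]) if 0 else cv2.resize(np.vstack([cv2.resize(a,(640,384),interpolation=2)[:, :], cv2.resize(b,(640,492),interpolation=2)]),None,fx=.68,fy=.68))
```

```text
t 21.4 tcp frame mm [34.3 33.5 22.3] psi-45.. yaw err deg -0.05 F frame [29.6 24.9 29.3] M [-1.78  7.15 -0.35] 0.021631748889743393
```

View pics/w8.png

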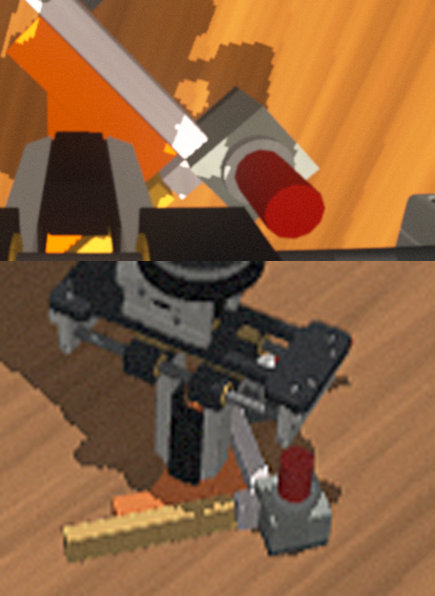

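The heel is in the corner: one leg lies along the rail, the panel is swung out against the other, and the pin is still standing. The tool has tipped about 0.7° under the push, so I'll take that out.

Emit:
move_arm(
  increments=[
    [0,0,0,0,-0.006,0,0],
    [0,0,0,0,-0.006,0,0],
    [0,0,0,0,-0.004,0,0],
    [0,0,0,0,0,0,0],
    [0,0,0,0,0,0,0],
  ],
)

```text
time_s: 22.0
ee_pos: [0.6007, 0.0206, 0.0218]
eef_rot: [3.138, -0.002, 1.871]
force: [-34.8, -6.8, 25.3]
grip_width: 0.0213
grip_force: 60.1
```

```bash
python3 -c "
from fr import *
o=report();print(o['eef_rot'],o['ee_pos'])"
```

```text
t 22.0 tcp frame mm [34.5 33.3 21.8] psi-45.. yaw err deg -0.02 F frame [27.6 22.3 25.3] M [-2.21  7.1  -0.31] 0.021346620682277644
[ 3.13838191e+00 -2.45717167e-03  1.87072933e+00] [0.60067492 0.02064965 0.02182357]
```

Emit:
move_arm(
  increments=[
    [0,0,0.015,0,0.002,0,0],
    [0,0,0.015,0,0,0,0],
    [0,0,0,0,0,0,0],
    [0,0,0,0,0,0,0],
    [0,0,0,0,0,0,0],
  ],
)

```text
time_s: 22.5
ee_pos: [0.6008, 0.0206, 0.0219]
eef_rot: [-3.139, -0.003, 1.87]
force: [-48.1, -9.3, 33.9]
grip_width: 0.0219
grip_force: 60.1
```

Run:
```python
from fr import *
o=report();print(o['eef_rot'],o['ee_pos'])
w=ctrl.camera("wrist"); T=tool(ctrl,o)@np.array(w["tool_from_camera"])
h=cv2.cvtColor(w["color"],cv2.COLOR_BGR2HSV)
a=w["color"][120:345,240:540]
cv2.imwrite("pics/w9.png",cv2.resize(a,(800,600),interpolation=2))
```

```text
t 22.5 tcp frame mm [34.4 33.3 21.9] psi-45.. yaw err deg -0.03 F frame [38.2 30.6 33.9] M [-2.52  8.96 -0.35] 0.021945470347815674
[-3.13943101e+00 -3.00922686e-03  1.87040669e+00] [0.60078268 0.02056987 0.02193504]
```

View pics/w9.png

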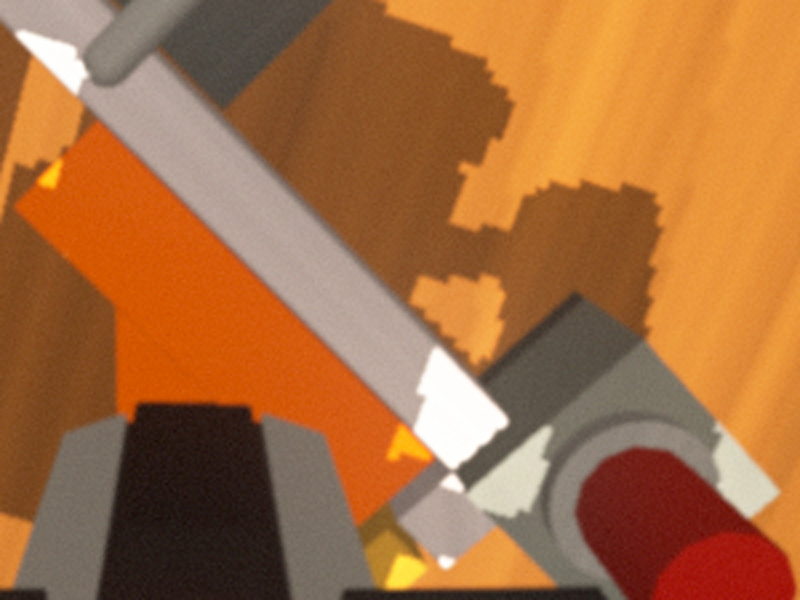

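The leg lies flush along the whole rail, the heel sits against the stub and the pin is seated. The last 1.5 mm of push moved the square only 0.1 mm, so it is hard in the corner.

```bash
python3 -c "
from station import ctrl
print(ctrl.hand_in())"
```

```text
the job is handed in; nothing more can be done
None
```

I handed the job in at about 22.5 s: the pin is home in the corner block, and the square is still gripped and pressed into the corner at about 49 N, flush along the rail with the panel pushed out against its other leg. I judged the panel's right angle from the square being seated, not by measuring it.

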